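# Tip the exhaust nuts out of the kit tray, stack it and cap it

### The arm

A 7-joint arm with a two-finger parallel gripper is mounted at the origin on the work surface. World frame = base frame: x ahead of the robot, y to its left, z up, the work surface at z = 0. Lengths are in mm, angles in rad, forces in N, time in s.
With the tool pointing down it reaches from about 400 to 900 mm from the base axis. Payload 5.5 kg.
Tool frame: the origin (TCP) lies midway between the tips of the shut fingers; the grasp point (between the pads) lies manip.grasp_offset behind it (manip.grasp_offset is the distance from the TCP to the grasp point, in mm); z points along the fingers, y is the line along which they close (so a half turn about z gives the same grasp; the last joint's range is limited). The gripper opens to 85 mm and grips with 20 to 120 N. Pads are 22 mm wide; open, the fingers measure 114 mm over their backs; the gripper's body (76 mm by 85 mm) begins 54 mm behind the grasp point. The pads swing forward as they close: fully open they stand 13 mm farther back than shut.
Start: joints at [1.477, 0.501, -0.427, 1.55, 0.221, 1.138, -0.21], TCP at [227.063, -609.05, 231.31] pointing down, gripper open.
Joint ranges: [-2.88, 2.88], [-0.31, 2.03], [-1.54, 1.56], [0.2, 2.42], [-1.41, 4.55], [0.19, 2.02], [-2.57, 2.57]. Speed limits (rad/s): [2.57, 2.57, 3.14, 3.14, 3.14, 3.14, 3.14].

### API

Orientations are given as [roll, pitch, yaw] about the fixed x, y, z axes, in that order (R = Rz(yaw) Ry(pitch) Rx(roll)).
In Python, from bench import manip gives the robot as it stands.
- The arm moves only by the shell command python3 -m handwheel 'ROWS' [OPENING] [FORCE]. ROWS is text: rows parted by semicolons, each of 6 numbers parted by spaces: the shift along the tool's x, y, z in mm, then the turn, a rotation vector about the tool's x, y, z in degrees. A call has exactly 8 rows; each row is the pose to reach, as a shift and turn from the pose commanded when the call began, along the tool's axes at that moment; what a row does not reach only later rows make up. A row lasts 1/10 s, in which the tool goes at most 50 mm and 8.59 degrees, less where a joint would pass 70% of its speed; a pose out of reach is approached as far as the arm can. A call with a gripper value outside its range is refused whole. OPENING is the opening in per cent of the stroke, from 0 (shut) to 100 (fully open), set as the call begins (- or left out, the last holds). The fingers move at their own pace and stop on an object; FORCE is the grip in N (left out, the last holds). Time passes only in rows, so rows that repeat a pose let the fingers close, or fill a call up. It gives the time, the measured TCP pose, the force, the opening and the grip force at its end, in the units of the state.
- manip.state(): the state, without advancing time (a new reading comes with each control period).
- manip.camera(name): name is "side" or "top" or "wrist"; returns the picture (400x640x3 uint8, blue, green, red); there is no depth.
- manip.get_calibration(name): a dict with "vfov" (degrees; the focal length in pixels is half the picture's height over the tangent of half this angle, whatever the lens; pixels are square), "cx", "cy" (the principal point, pixels), "rvec" (rotation vector, rad) and "tvec" (3), from world to camera coordinates, as OpenCV has them. Camera axes: x right, y down, z forward; pixel columns grow to the right and rows downward; lengths in mm; the calibration is good to about 2 mm. A picture is of the moment at which its call begins: read the wrist's pose just before it. get_calibration takes no time and is no camera call; for the wrist camera it gives the pose at the moment of the call.
- manip.sign_off(): hands the job in; it is judged then, once.
Trained networks look in the newest picture that a camera, given by its name, has taken for a name from the list of things; names that differ only in an ending like _2 or _b are one class to them, and where a whole thing is asked for, a point or a joint stands for the part that bears it (a point fixed in the world has none). Each returns a list of dicts, best first, with "score" (0 to 1); they miss things now and then, are a little off and sometimes report something else, mostly with a low value. They report only what shows in the picture. A call takes as long as a camera call. They do not tell look-alikes from the thing itself.
- manip.recognise(target, camera): "rect" ([left, top, right, bottom] in pixels, round what is visible of it).
- manip.regions_of(target, camera): "mask" (400x640 bool, what is visible of it) and "rect" ([left, top, right, bottom] in pixels, round what is visible of it).
The state is a dict: "time": time; "joint_positions": joint angles; "dq": joint speeds; "tau": joint torques, N m; "tool_pos": TCP position; "ee_rot": TCP orientation; "ft_force": force on the tool from outside, world axes, zero at the start; "torque": the same for the moment, N m; "grip_width": finger opening in mm; "grasp_force": force on a finger pad.
Only numpy, scipy, OpenCV 4.12 (cv2) and the standard library are available. Lean on these libraries where they do the work, as an engineer would, in place of code of your own. Each camera call takes 0.05 s, during which the arm holds its last target. There are 200 camera calls.

### The job

Pick up the blue kit tray and tip it on its corner over the steel parts dish so that the three brass nuts, and nothing else, run out through the gap of their bay into the dish; do not pick the nuts out with the fingers. Then set the tray (do not drop it) on the grey tray, which stays where it stands, cut corners matched so that the skirt drops right down over the rim, and set the red lid on top the same way. Leave the can, the screwdriver and the mug alone.

Things in the scene. Friction and masses are not known exactly. Their poses are not given: they have to be found in the camera images.
- tray: Blue kit tray, 156 (x) by 66 (y) by 35 mm, both -y corners cut at 45 degrees (10 mm legs), +y corners square. From below: hollow skirt z 0-8 (2 mm wall), floor top z 11, plain side walls 5.5 mm thick up to z 28, then a 7 mm rim stepped in by 3.5 mm. Cross dividers at x -24.5 and +24.5, top z 26, make three bays. Gripped across its width at mid-length. 130-210 g. Origin: centre of underside, z up.
- base: Grey kit tray, same shape and axes as the blue one, grommets fixed in its bays, 280 g, loose, flat on the bench. A tray or lid set on it the same way round drops its skirt around the stepped rim (1.5 mm play all round) and rests on the step: its origin is then 28 mm above this one. The wrong way round the cut corners hold it up. Origin: centre of underside.
- lid: Red lid, same 156 by 66 mm outline and cut -y corners as the trays, right way up on the bench. Skirt z 0-8 (2 mm wall), top plate z 8-11, black grip rib on top 60 mm long (x), 14 mm wide (y), z 11-27. Fits a tray's rim with 1.5 mm play; seated, its origin is 28 mm above that of the tray below. 70-120 g. Origin: centre of underside.
- dish: Round steel parts dish, fixed to the bench: 150 mm across and 34 mm tall at the rim, floor 128 mm across at z 5. Origin: centre of its underside.
- tray_gap_px (a point): Sill of the +x end bay's rim gap, (78, 13.5, 11) mm in the blue tray's frame: the end wall is missing down to the floor over the 28 mm next to the +y side wall (y -0.5 to 27.5), so this bay empties over the +x+y corner. The bay is 46 mm (x) by 55 mm (y) inside. Either end bay may hold the brass nuts.
- tray_gap_nx (a point): Sill of the -x end bay's rim gap, (-78, 13.5, 11) mm in the blue tray's frame; the mirror image of the other: this bay empties over the -x+y corner. Hardware slides on the tray at a friction coefficient of 0.24 to 0.36.
- tray_mid (a point): Centre of the blue tray's middle bay, on its floor, (0, 0, 11) mm in its frame; this bay has no gap.
- tray_chamfer (a point): By the blue tray's cut corner at +x-y: (73, -28, 0) mm in its frame
- base_chamfer (a point): By the grey tray's cut corner at +x-y: (73, -28, 0) mm in its frame
- lid_chamfer (a point): By the lid's cut corner at +x-y: (73, -28, 0) mm in its frame
- brass1: Brass hexagonal exhaust nut, 13 mm across flats, 12 mm tall, 12 g, loose in an end bay of the blue tray. Origin: centre of its underside.
- brass2: Brass hexagonal exhaust nut, 13 mm across flats, 12 mm tall, 12 g, loose in an end bay of the blue tray. Origin: centre of its underside.
- brass3: Brass hexagonal exhaust nut, 13 mm across flats, 12 mm tall, 12 g, loose in an end bay of the blue tray. Origin: centre of its underside.
- steel1: Dark steel flange nut, 18 mm across the flange, 9 mm tall, 13 g, loose in the other end bay of the blue tray. Origin: centre of its underside.
- steel2: Dark steel flange nut, 18 mm across the flange, 9 mm tall, 13 g, loose in the other end bay of the blue tray. Origin: centre of its underside.
- steel3: Dark steel flange nut, 18 mm across the flange, 9 mm tall, 13 g, loose in the other end bay of the blue tray. Origin: centre of its underside.
- collar1: Aluminium spacer collar, 20 mm across, 12 mm tall, 15 g, loose in the middle bay of the blue tray. Origin: centre of its underside.
- collar2: Aluminium spacer collar, 20 mm across, 12 mm tall, 15 g, loose in the middle bay of the blue tray. Origin: centre of its underside.
- can: Red spray can, 66 mm across, 190 mm tall, standing near the far edge: a bystander. Origin: centre of its foot.
- driver: Screwdriver about 200 mm long lying near the far edge: a bystander.
- mug: White mug, 80 mm across, 90 mm tall, near the far edge: a bystander. Origin: centre of its foot.
Not all that is in view belongs to the job. What is meant by the lid is not orange, and is the smaller of those in its own colour. Leave any pink look-alike of the tray alone.

How it is judged:
By the outcome, as a careful person would: the job done as asked, in the order asked, and still so for the second after the job is handed in, with the robot touching nothing.
It also fails if it takes over 72 s, if anything falls off the work surface, if the arm or the gripper's body presses on something with over 40 N, if the wrist force passes 120 N, or if a joint passes its speed limit or range.

## Working session

There is one attempt and no reset: what is moved stays moved. The work goes in short steps, Python scripts to look and compute and a shell command to move; the robot and the scene stay as the last step left them, time stands still between calls to the robot, and variables do not carry over. Pictures are saved under pics/ and viewed, at most 10 in all, crops included, and the job is handed in when it is done.

```bash
ls; mkdir -p pics
cat > h.py <<'E'
import numpy as np, cv2
from bench import manip
from scipy.spatial.transform import Rotation as R
def cal(n):
    c=manip.get_calibration(n); f=200/np.tan(np.radians(c["vfov"])/2)
    K=np.array([[f,0,c["cx"]],[0,f,c["cy"]],[0,0,1]]); return K,R.from_rotvec(np.ravel(c["rvec"])).as_matrix(),np.ravel(c["tvec"])
def proj(P,n,c=None):
    K,r,t=c or cal(n); q=(np.atleast_2d(P)@r.T+t)@K.T; return q[:,:2]/q[:,2:]
def back(uv,z,n,c=None):
    K,r,t=c or cal(n); uv=np.atleast_2d(uv); d=np.c_[uv,np.ones(len(uv))]@np.linalg.inv(K).T@r; o=-r.T@t
    return o+d*((z-o[2])/d[:,2])[:,None]
E
python3 - <<'E'
from h import *
s=manip.state(); print({k:np.round(v,3).tolist() for k,v in s.items()}, manip.grasp_offset)
for n in ["top","side"]:
    im=manip.camera(n); cv2.imwrite(f"pics/{n}0.png",im)
    c=manip.get_calibration(n); print(n,c)
    for t in ["tray","base","lid","dish","brass1","steel1","collar1","tray_gap_px","tray_gap_nx","tray_chamfer","base_chamfer","lid_chamfer"]:
        for d in manip.recognise(t,n)[:4]:
            r=np.array(d["rect"]); ctr=[(r[0]+r[2])/2,(r[1]+r[3])/2]
            print(n,t,round(d["score"],2),r.round().tolist(),back(ctr,15,n)[0].round())
E
```

```text
pics
{'time': 0.0, 'joint_positions': [1.477, 0.502, -0.427, 1.551, 0.221, 1.138, -0.21], 'dq': [-0.001, 0.0, 0.001, 0.0, -0.0, 0.001, 0.001], 'tau': [0.001, -56.951, -5.816, -28.093, 0.011, 0.012, 0.0], 'tool_pos': [226.763, -608.409, 230.226], 'ee_rot': [-3.14, -0.0, 0.357], 'ft_force': [-0.534, 0.441, -0.083], 'torque': [-0.014, -0.049, -0.002], 'grasp_force': 0.0, 'grip_width': 85.395} 18.700000000000003
top {'vfov': 55.17896084327455, 'cx': 318.4754918360906, 'cy': 199.8845228263073, 'rvec': array([ 2.19354087, -2.16767899,  0.11806295]), 'tvec': array([   1.39765882,  520.94887951, 1312.68169253])}
top tray 0.95 [191.0, 191.0, 227.0, 232.0] [475. 389.  15.]
top tray 0.94 [156.0, 260.0, 203.0, 290.0] [255. 481.  15.]
top tray 0.51 [224.0, 118.0, 254.0, 148.0] [758. 292.  15.]
top base 0.9 [398.0, 183.0, 433.0, 227.0] [ 509. -336.   15.]
top base 0.62 [331.0, 191.0, 374.0, 234.0] [ 480. -112.   15.]
top lid 0.97 [236.0, 237.0, 288.0, 299.0] [284. 199.  15.]
top lid 0.85 [171.0, 143.0, 218.0, 174.0] [664. 447.  15.]
top lid 0.79 [277.0, 169.0, 308.0, 217.0] [544.  99.  15.]
top li
[... 1933 characters left out ...]
7.  15.]
side tray_gap_px 0.57 [332.0, 136.0, 379.0, 156.0] [ 500. -344.   15.]
side tray_gap_nx 0.61 [322.0, 331.0, 367.0, 400.0] [262. 478.  15.]
side tray_gap_nx 0.56 [235.0, 285.0, 306.0, 319.0] [469. 391.  15.]
side tray_gap_nx 0.36 [331.0, 133.0, 376.0, 158.0] [ 508. -351.   15.]
side tray_chamfer 0.7 [328.0, 329.0, 368.0, 400.0] [258. 474.  15.]
side tray_chamfer 0.69 [234.0, 281.0, 309.0, 324.0] [467. 391.  15.]
side base_chamfer 0.83 [332.0, 133.0, 376.0, 158.0] [ 508. -348.   15.]
side base_chamfer 0.38 [178.0, 185.0, 217.0, 256.0] [794. 207.  15.]
side lid_chamfer 0.94 [264.0, 209.0, 323.0, 232.0] [538. 111.  15.]
side lid_chamfer 0.59 [334.0, 238.0, 412.0, 302.0] [280. 214.  15.]
```

Run:
```python
import cv2,numpy as np
a=cv2.imread("pics/top0.png");cv2.imwrite("pics/top0b.png",cv2.resize(a,(800,500),interpolation=cv2.INTER_CUBIC))
```

```text
(no output)
```

View pics/top0b.png

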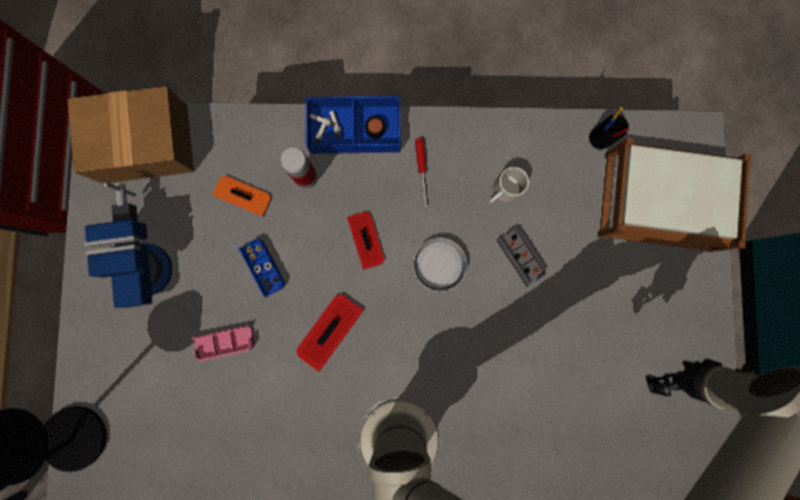

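View pics/side0.png

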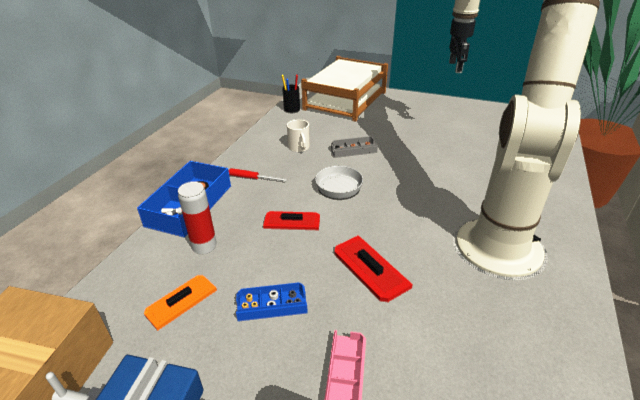

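Run:
```python
from h import *
t=cv2.imread("pics/top0.png"); s=cv2.imread("pics/side0.png")
def cr(im,x,y,w,h,W,H): return cv2.resize(im[y:y+h,x:x+w],(W,H),interpolation=cv2.INTER_CUBIC)
m=np.vstack([np.hstack([cr(t,180,180,60,60,266,300),cr(t,265,160,60,60,267,300),cr(t,385,172,60,60,267,300)]),
 np.hstack([cr(s,228,275,90,60,266,300),cr(s,255,195,80,50,267,300),cr(s,322,125,65,40,267,300)])])
cv2.imwrite("pics/m.png",m)
hsv=cv2.cvtColor(t,cv2.COLOR_BGR2HSV)
for n,b,lo,hi in [("tray",(180,180,240,245),(100,120,30),(130,255,255)),("lid",(265,160,320,225),(0,150,60),(10,255,255)),("lid",(265,160,320,225),(170,150,60),(180,255,255))]:
    x0,y0,x1,y1=b; k=cv2.inRange(hsv,lo,hi)[y0:y1,x0:x1]; p=np.argwhere(k)[:,::-1]+[x0,y0]
    if len(p)<20: continue
    q=cv2.minAreaRect(p.astype(np.float32)); w=back(cv2.boxPoints(q),28 if n=="tray" else 11,"top"); print(n,q,w.round().tolist(),w.mean(0).round())
```

```text
tray ((209.45945739746094, 213.25677490234375), (44.657283782958984, 20.01519775390625), 62.10273361206055) [[521.0, 453.0, 28.0], [554.0, 393.0, 28.0], [418.0, 316.0, 28.0], [385.0, 375.0, 28.0]] [470. 384.  28.]
lid ((292.5177917480469, 191.5569610595703), (43.727115631103516, 18.672014236450195), 72.6459732055664) [[614.0, 155.0, 11.0], [635.0, 92.0, 11.0], [487.0, 44.0, 11.0], [467.0, 106.0, 11.0]] [551.  99.  11.]
```

View pics/m.png

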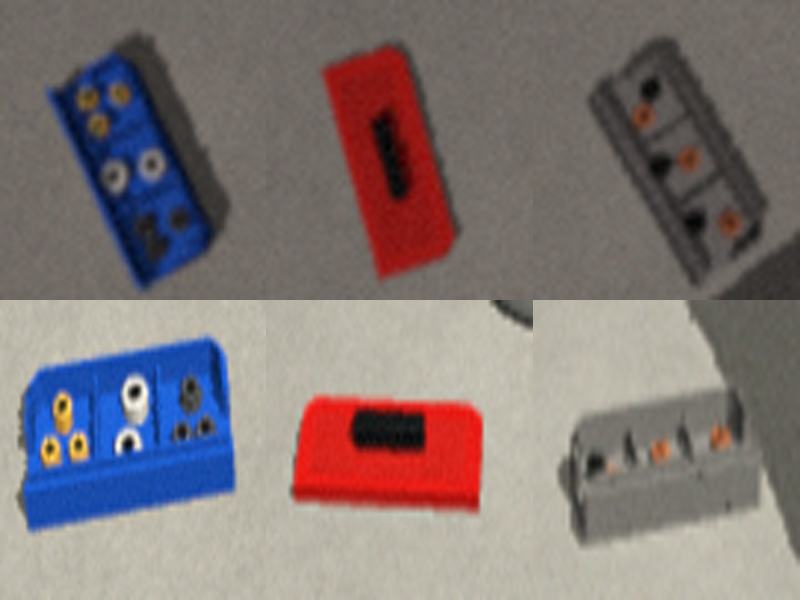

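The top view (800 px scale) has these candidates:
- **Lid:** small red (366,240), large red (330,330) and orange (242,195). The smaller red one at (366,240) is meant.
- **Tray:** blue at (262,265). The pink look-alike at (224,342) and the big blue bin stay put.
- **Crop:** it confirms the cut corners face world -y on the tray, lid and base. The brass nuts are in the far (+x) bay of the tray.

I'll now pass over the base, lid and tray with the wrist camera.

```bash
python3 -m handwheel '39 -17 0 0 0 0;78 -34 0 0 0 0;117 -51 0 0 0 0;156 -69 0 0 0 0;195 -86 0 0 0 0;234 -103 0 0 0 0;273 -121 0 0 0 0;311 -138 0 0 0 0' 100
cat > look.py <<'E'
import sys
from h import *
name,tgt,z=sys.argv[1],sys.argv[2],float(sys.argv[3])
c=cal("wrist"); im=manip.camera("wrist"); cv2.imwrite(f"pics/{name}.png",im)
np.savez(f"pics/{name}.npz",K=c[0],r=c[1],t=c[2])
s=manip.state(); print("t",s["time"],s["tool_pos"].round(1) if hasattr(s["tool_pos"],'round') else s["tool_pos"],np.degrees(s["ee_rot"]).round(1),"q",np.round(s["joint_positions"],2))
for tg in tgt.split(","):
  for d in manip.regions_of(tg,"wrist")[:3]:
    m=d["mask"].astype(np.uint8); p=np.argwhere(m)[:,::-1].astype(np.float32)
    w=back(p,z,"wrist",c)[:,:2].astype(np.float32); q=cv2.minAreaRect(w)
    print(tg,round(d["score"],2),np.round(d["rect"]),"rect mm:",np.round(q[0],1),np.round(q[1],1),round(q[2],1),"mean",w.mean(0).round(1))
    np.save(f"pics/{name}_{tg}.npy",m)
E
python3 look.py wb base,base_chamfer 20
```

```text
time: 2.1
tool_pos: [471.5, -369.7, 231.6]
ee_rot: [3.141, -0.0, 0.357]
ft_force: [0.2, -0.6, -0.6]
grip_width: 85.5
grasp_force: 0.0
t 2.15 [ 478.1 -361.7  232.2] [-179.9   -0.4   21. ] q [ 1.02  0.43 -0.54  1.68  0.24  1.1  -0.79]
base 0.84 [268.  65. 348. 210.] rect mm: [ 506.3 -341.1] [160.3  70. ] 33.1 mean [ 510.4 -338.7]
base_chamfer 0.63 [265.  65. 349. 210.] rect mm: [ 506.2 -341.2] [158.9  67.8] 33.2 mean [ 510.5 -338.5]
```

```bash
python3 -m handwheel '23 -44 0 0 0 0;46 -88 0 0 0 0;69 -132 0 0 0 0;92 -176 0 0 0 0;115 -220 0 0 0 0;138 -264 0 0 0 0;162 -308 0 0 0 0;185 -352 0 0 0 0'
python3 look.py wl lid,lid_chamfer,dish 11
python3 -m handwheel '18 -40 0 0 0 0;34 -82 0 0 0 0;48 -124 0 0 0 0;60 -166 0 0 0 0;70 -208 0 0 0 0;77 -250 0 0 0 -3;79 -280 0 0 0 -6;79 -300 0 0 0 -9'
python3 look.py wt tray,brass1,tray_gap_px 28
```

```text
time: 3.05
tool_pos: [520.9, 23.3, 231.6]
ee_rot: [3.14, -0.0, 0.354]
ft_force: [0.7, -0.4, 0.7]
grip_width: 85.2
grasp_force: 0.0
t 3.1 [521.2  34.6 232.5] [-179.8   -0.3   20.9] q [ 0.49  0.31 -0.73  1.86  0.23  1.05 -1.53]
lid 0.94 [ 77. 220. 215. 306.] rect mm: [302.2 207.1] [ 63.8 214. ] 55.0 mean [320.5 199.5]
lid 0.72 [240.  60. 300. 195.] rect mm: [549.4 100.5] [156.7  68.1] 18.2 mean [553.4 101.7]
lid_chamfer 0.91 [ 78. 223. 210. 307.] rect mm: [301.5 207.8] [ 63.5 217.2] 54.4 mean [320.2 199.8]
lid_chamfer 0.78 [241.  60. 299. 194.] rect mm: [549.9 100. ] [156.9  69.1] 18.1 mean [554.  101.8]
dish 0.87 [350. 185. 469. 296.] rect mm: [ 478.  -112.9] [152.1 159. ] 56.5 mean [ 482.7 -108.1]
dish 0.42 [535. 214. 607. 331.] rect mm: [ 504.1 -349.4] [182.4  94.6] 32.4 mean [ 520.5 -343. ]
time: 4.05
tool_pos: [490.3, 332.1, 231.1]
ee_rot: [3.141, 0.0, 0.515]
ft_force: [0.3, 0.6, 0.2]
grip_width: 85.4
grasp_force: 0.0
t 4.1 [488.4 335.1 231.3] [-179.9   -0.    29.9] q [-0.04  0.48 -0.8   1.69  0.37  1.13 -2.  ]
tray 0.94 [ 72. 227. 198. 298.] rect mm: [264.5 487.9] [ 87.8 156.8] 11.7 mean [266.8 497.3]
tray 0.64 [242. 102. 307. 231.] rect mm: [469.8 387. ] [155.6  69.4] 28.5 mean [475.6 390.1]
brass1 0.69 [280. 123. 289. 134.] rect mm: [521.4 397.7] [11.3 11.5] 27.9 mean [521.2 397.9]
brass1 0.55 [260. 129. 273. 147.] rect mm: [499.5 412.4] [12.5 14.1] 29.5 mean [499.7 412.6]
brass1 0.51 [259. 109. 271. 125.] rect mm: [518.  421.7] [11.  13.9] 29.5 mean [518.  421.7]
tray_gap_px 0.91 [241. 101. 307. 231.] rect mm: [469.5 386.9] [156.3  69.6] 28.5 mean [475.9 390.3]
tray_gap_px 0.59 [ 73. 227. 204. 297.] rect mm: [265.5 486.8] [ 85.5 160.8] 13.2 mean [266.8 497.6]
```

```bash
python3 -m handwheel '2 -8 16 0 0 0;4 -18 32 0 0 0;6 -30 48 0 0 0;8 -42 64 0 0 1;10 -57 82 0 0 1;10 -57 96 0 0 1;10 -57 100 0 0 1;10 -57 100 0 0 1'
python3 look.py wt2 tray,brass1 28
```

```text
time: 5.05
tool_pos: [470.6, 385.1, 129.9]
ee_rot: [3.141, 0.002, 0.495]
ft_force: [0.4, -0.1, 0.2]
grip_width: 85.5
grasp_force: 0.0
t 5.1 [471.1 385.6 130.9] [180.    0.   28.4] q [-0.2   0.62 -0.73  1.73  0.49  0.98 -2.19]
tray 0.83 [277. 106. 360. 281.] rect mm: [469.3 387.4] [156.6  67.6] 29.5 mean [477.7 391.9]
tray 0.63 [ 47. 271. 224. 370.] rect mm: [267.4 487.2] [ 92.7 160.4] 9.9 mean [278.6 527.9]
brass1 0.77 [300. 144. 316. 166.] rect mm: [500.  414.3] [12.8 12.4] 73.1 mean [500.  414.4]
brass1 0.74 [301. 118. 315. 136.] rect mm: [517.8 423.5] [12.7 12.2] 28.1 mean [517.6 423.4]
brass1 0.66 [329. 130. 345. 152.] rect mm: [520.8 399.5] [12.9 13.2] 28.4 mean [521.  399.5]
```

View pics/wt2.png

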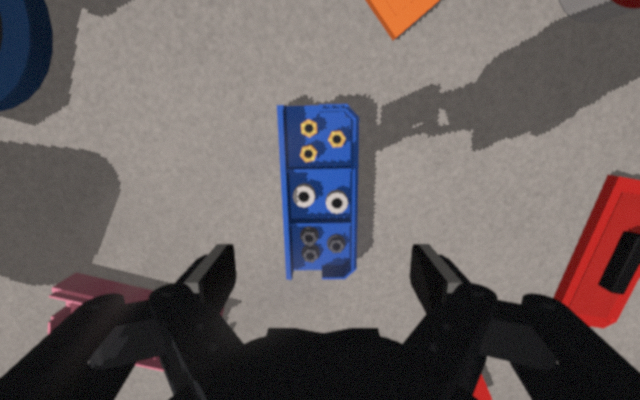

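The tray shows at (277-360, 106-281) with its cut corners on the right. The three brass nuts are in the far bay, whose gap is at upper left. I'll grip it at mid-length.

```bash
python3 -m handwheel '0 0 25 0 0 0;0 0 55 0 0 -0.5;0 0 85 0 0 -0.5;0 0 110 0 0 -0.5;0 0 122 0 0 -0.5;0 0 129 0 0 -0.5;0 0 132 0 0 -0.5;0 0 132 0 0 -0.5' && python3 -m handwheel '0 0 0 0 0 0;0 0 0 0 0 0;0 0 0 0 0 0;0 0 0 0 0 0;0 0 0 0 0 0;0 0 0 0 0 0;0 0 0 0 0 0;0 0 0 0 0 0' 0 80
```

```text
time: 6.0
tool_pos: [471.2, 387.1, 0.1]
ee_rot: [-3.141, -0.001, 0.505]
ft_force: [-0.7, -0.4, 0.9]
grip_width: 85.5
grasp_force: 0.0
time: 6.8
tool_pos: [471.4, 387.5, 0.9]
ee_rot: [-3.141, -0.003, 0.505]
ft_force: [-0.0, 0.3, 6.1]
grip_width: 64.3
grasp_force: 89.5
```

```bash
python3 -m handwheel '0 0 -4 0 0 0;0 0 -12 0 0 0;0 0 -24 0 0 0;0 0 -38 0 0 0;0 0 -52 0 0 0;0 0 -64 0 0 0;0 0 -74 0 0 0;0 0 -80 0 0 0'
python3 look.py wg tray,brass1 105
cat > fk.py <<'E'
import itertools
from h import *
from scipy.optimize import least_squares
s=manip.state()
D=[([1.477,.501,-.427,1.55,.221,1.138,-.21],[227.1,-609,231.3],[3.14159,0,.357]),
([1.02,.43,-.54,1.68,.24,1.1,-.79],[478.1,-361.7,232.2],np.radians([-179.9,-.4,21])),
([.49,.31,-.73,1.86,.23,1.05,-1.53],[521.2,34.6,232.5],np.radians([-179.8,-.3,20.9])),
([-.04,.48,-.8,1.69,.37,1.13,-2.],[488.4,335.1,231.3],np.radians([-179.9,0,29.9])),
([-.2,.62,-.73,1.73,.49,.98,-2.19],[471.1,385.6,130.9],np.radians([180,0,28.4])),
(s["joint_positions"],s["tool_pos"],s["ee_rot"])]
def rz(a): return R.from_euler("z",a)
def ry(a): return R.from_euler("y",a)
def fk(q,p,sg):
    c1,d1,L2,L3,L4,a,c7=p
    ez=np.array([0,0,1.]); r=rz(sg[0]*q[0]+c1); x=d1*ez
    r=r*ry(q[1])*rz(sg[1]*q[2]); x=x+r.apply(L2*ez+[a,0,0]); r=r*ry(q[3]); x=x+r.apply([-a,0,0])
    r=r*rz(sg[2]*q[4]); x=x+r.apply(L3*ez); r=r*ry(q[5])*rz(sg[3]*q[6]+c7); return x+r.apply(L4*ez),r
def fit():
    best=None
    for sg in itertools.product([1,-1],repeat=4):
        def f(p):
            o=[]
            for q,x,e in D:
                X,r=fk(q,p,sg); o+=list(X-x)+list(200*(r*R.from_euler("xyz",e).inv()).as_rotvec())
            return o
        for c in (0,1.57,3.14,-1.57):
          for c7 in (0,1.57,3.14,-1.57):
            z=least_squares(f,[c,350,400,400,250,0,c7])
            if best is None or z.cost<best[0]: best=(z.cost,z.x,sg)
    return best
if __name__=="__main__":
    b=fit(); print(b); np.savez("fk.npz",p=b[1],sg=b[2])
E
python3 fk.py
```

```text
time: 7.6
tool_pos: [471.0, 386.9, 80.8]
ee_rot: [-3.142, -0.001, 0.505]
ft_force: [-0.4, -0.7, -3.1]
grip_width: 64.3
grasp_force: 88.6
t 7.65 [471.3 387.1  81.3] [-1.80e+02 -1.00e-01  2.89e+01] q [-0.23  0.68 -0.69  1.76  0.54  0.9  -2.22]
tray 0.63 [  0. 300. 200. 400.] rect mm: [379.3 463.1] [ 54.8 102.6] 24.2 mean [378.3 470.9]
brass1 0.95 [285. 171. 320. 212.] rect mm: [500.6 413.2] [15.6 12.7] 9.3 mean [500.7 413.3]
brass1 0.79 [341. 148. 373. 183.] rect mm: [521.5 398.7] [15.2 12.7] 61.9 mean [521.5 398.7]
brass1 0.61 [286. 123. 319. 158.] rect mm: [518.  422.1] [13.7 12.9] 31.9 mean [518.2 422.1]
(np.float64(44.206322853117314), array([-4.09660888e-02, -5.23657290e+01,  5.09864476e+02,  4.78572608e+02,
       -3.99055821e+01, -9.39467533e+00,  1.53077590e+00]), (-1, -1, -1, -1))
```

```bash
cat > ik.py <<'E'
from fk import *
z=np.load("fk.npz"); p0,sg=z["p"],z["sg"]
lo=np.array([-2.88,-.31,-1.54,.2,-1.41,.19,-2.57]);hi=np.array([2.88,2.03,1.56,2.42,4.55,2.02,2.57])
Dc=np.array([480,-111,0.])
def tipR(psi,T,phi):
    a=np.radians(psi+phi); ax=np.array([-np.sin(a),np.cos(a),0]) # tips direction a downward
    return R.from_rotvec(np.radians(T)*ax)*rz(np.radians(psi))
def tcp(psi,T,phi,back=22,h=70,sill=(78,18,11)):
    Rt=tipR(psi,T,phi); a=np.radians(psi+phi)
    return Dc+[-back*np.cos(a),-back*np.sin(a),h]-Rt.apply(sill),Rt
def ik(x,Rt,p,q0):
    rt=Rt*R.from_euler("x",np.pi)
    def f(q):
        X,r=fk(q,p,sg); return np.r_[(X-x)/10,20*(r*rt.inv()).as_rotvec(),.05*(q-q0)]
    s=least_squares(f,np.clip(q0,lo+.01,hi-.01),bounds=(lo,hi)); X,r=fk(s.x,p,sg)
    return s.x,np.linalg.norm(X-x),np.degrees((r*rt.inv()).magnitude())
if __name__=="__main__":
  for L4 in (280,340):
    p=p0.copy(); p[4]=L4; p[1]+=L4-p0[4]
    for psi in range(-50,141,15):
        q=np.array([.6,.31,-.73,1.86,.23,1.05,-1.3]); o=[]
        x,Rt=tcp(psi,0,0)
        x[2]=180; q,e0,a0=ik(x,Rt,p,q); 
        for T,phi in [(15,90),(30,90),(36,65),(48,42)]:
            x,Rt=tcp(psi,T,phi); q,e,a=ik(x,Rt,p,q); o.append((round(e),round(a)))
        print(L4,psi,round(e0),round(a0),o,"margin",np.minimum(q-lo,hi-q).round(2),x.round())
  x,Rt=tcp(0,48,42); print("tray low pt",min(x[2]+Rt.apply([78,y,zz])[2] for y in(-33,33) for zz in(0,35)))
E
python3 ik.py
```

```text
280 -50 0 0 [(0, 0), (0, 0), (0, 0), (0, 0)] margin [2.79 1.01 1.3  0.68 1.31 0.46 0.36] [409. -62. 115.]
280 -35 0 0 [(0, 0), (0, 0), (0, 0), (0, 0)] margin [2.86 0.98 1.51 0.64 1.55 0.5  0.39] [399. -82. 115.]
280 -20 0 0 [(0, 0), (0, 0), (0, 0), (0, 0)] margin [2.71 0.96 1.32 0.59 1.81 0.51 0.39] [ 394. -104.  115.]
280 -5 0 0 [(0, 0), (0, 0), (0, 0), (0, 0)] margin [2.69 0.94 1.25 0.53 2.   0.56 0.48] [ 395. -126.  115.]
280 10 0 0 [(0, 0), (0, 0), (0, 0), (0, 0)] margin [2.74 0.9  1.28 0.45 2.15 0.66 0.6 ] [ 402. -148.  115.]
280 25 0 0 [(0, 0), (0, 0), (0, 0), (0, 0)] margin [2.75 0.85 1.27 0.37 2.32 0.76 0.69] [ 414. -167.  115.]
280 40 0 0 [(0, 0), (0, 0), (0, 0), (0, 0)] margin [2.65 0.83 1.16 0.29 2.54 0.84 0.74] [ 431. -182.  115.]
280 55 0 0 [(0, 0), (0, 0), (0, 0), (0, 0)] margin [2.43 0.84 0.92 0.21 2.81 0.86 0.78] [ 451. -192.  115.]
280 70 0 0 [(0, 0), (0, 0), (0, 0), (0, 0)] margin [2.22 0.87 0.73 0.14 2.89 0.89 0.85] [ 473. -197.  115.]
280 85 0 0 [(0, 0), (0, 0), (0, 0), (0, 0)] margin [2.11 0.86 0.69 0.09 2.65 0.8  0.94] [ 495. -196.  115.]
280 100 0 0 [(0, 0), (0
[... 1037 characters left out ...]
[ 431. -182.  115.]
340 55 0 0 [(0, 0), (0, 0), (0, 0), (0, 0)] margin [2.46 0.92 0.83 0.2  2.81 0.75 0.67] [ 451. -192.  115.]
340 70 0 0 [(0, 0), (0, 0), (0, 0), (0, 0)] margin [2.25 0.97 0.64 0.1  2.88 0.75 0.75] [ 473. -197.  115.]
340 85 0 0 [(0, 0), (0, 0), (0, 0), (0, 0)] margin [2.09 0.98 0.55 0.02 2.63 0.84 0.86] [ 495. -196.  115.]
340 100 0 0 [(0, 0), (0, 0), (0, 0), (4, 2)] margin [1.85 1.08 0.38 0.   2.44 0.9  1.11] [ 517. -189.  115.]
340 115 0 0 [(0, 0), (0, 0), (0, 0), (7, 3)] margin [1.6  1.08 0.21 0.   2.32 0.83 1.48] [ 536. -177.  115.]
340 130 0 0 [(0, 0), (0, 0), (0, 0), (3, 1)] margin [1.43 0.94 0.15 0.   2.22 0.63 1.81] [ 551. -160.  115.]
tray low pt 55.18064911479051
```

```bash
cat > plan.py <<'E'
from ik import *
def rel(x,Rt,x0,R0):  # in tool axes of pose0
    t0=R0*R.from_euler("x",np.pi); t1=Rt*R.from_euler("x",np.pi)
    return np.r_[t0.inv().apply(x-x0),np.degrees((t0.inv()*t1).as_rotvec())].round(1)
if __name__=="__main__":
    psi=28.9; lvl=rz(np.radians(psi)); a=(470.,386.9,79.3); A=np.array(a)
    H=tcp(psi,48,42)[0]; H[2]=135; print("hover",H.round())
    print("travel",rel(H,lvl,A,lvl)); 
    prev=(H,lvl)
    for T,phi in [(15,90),(30,90),(38,65),(48,42)]:
        c=tcp(psi,T,phi); print(T,phi,c[0].round(),rel(*c,*prev), "from hover",rel(*c,H,lvl)); prev=c
E
python3 plan.py
```

```text
hover [ 418. -171.  135.]
travel [-315.1  463.4  -55.7    0.     0.     0. ]
15 90 [ 432. -186.   64.] [  5.2  19.5  71.  -15.    0.    0. ] from hover [  5.2  19.5  71.  -15.    0.    0. ]
30 90 [ 433. -186.   69.] [  0.    2.2  -5.  -15.    0.   -0. ] from hover [  5.2  20.4  65.5 -30.    0.   -0. ]
38 65 [ 422. -183.   92.] [ -7.7   3.8 -23.5  -4.6 -15.3  -4.1] from hover [ -2.5  11.9  43.3 -34.4 -16.1  -0. ]
48 42 [ 418. -171.  115.] [ -4.5   3.2 -25.4   1.4 -18.4  -6. ] from hover [  0.   -0.   20.3 -32.1 -35.7  -0. ]
```

```bash
python3 -m handwheel '-2 3 -0.5 0 0 0;-7 10 -1 0 0 0;-14 20 -2.5 0 0 0;-23 34 -4 0 0 0;-35 51 -6 0 0 0;-49 71 -9 0 0 0;-65 95 -12 0 0 0;-83 123 -15 0 0 0' - 80 >/dev/null
python3 -m handwheel '-18.5 27 -3 0 0 0;-37 54.5 -6.5 0 0 0;-55.5 81.5 -10 0 0 0;-74 109 -13 0 0 0;-92.5 136 -16.5 0 0 0;-111 163 -20 0 0 0;-129.5 190.5 -23 0 0 0;-148 218 -26 0 0 0' >/dev/null
python3 -m handwheel '-18.5 27 -3 0 0 0;-35 51 -6 0 0 0;-48.5 71.5 -9 0 0 0;-60 88.5 -11 0 0 0;-69.5 102 -12.5 0 0 0;-76.5 112.5 -13.5 0 0 0;-81 119 -14.5 0 0 0;-83.5 122.5 -15 0 0 0'
python3 look.py wd brass1,steel1,collar1,dish 146
```

```text
time: 10.15
tool_pos: [419.3, -171.8, 135.3]
ee_rot: [-3.142, 0.0, 0.504]
ft_force: [-0.4, 0.6, -1.7]
grip_width: 64.1
grasp_force: 88.7
t 10.2 [ 419.4 -172.1  135.3] [180.    0.   28.9] q [ 0.98  0.34 -0.74  2.11  0.32  0.81 -1.03]
brass1 0.94 [286. 120. 316. 158.] rect mm: [ 465.3 -136. ] [15.3 14.2] 28.7 mean [ 465.4 -136.1]
brass1 0.72 [342. 144. 375. 182.] rect mm: [ 468.9 -162.2] [15.4 16.3] 28.9 mean [ 468.9 -162.3]
brass1 0.66 [284. 172. 319. 213.] rect mm: [ 445.4 -146. ] [17.8 14.4] 7.4 mean [ 445.5 -146. ]
steel1 0.47 [300. 326. 318. 332.] rect mm: [ 380.9 -185. ] [3.1 9.7] 15.6 mean [ 380.9 -185.7]
collar1 0.8 [273. 240. 313. 290.] rect mm: [ 408.3 -160.4] [26.5 21.1] 28.4 mean [ 408.5 -160.6]
collar1 0.68 [478. 109. 589. 286.] rect mm: [ 491.4 -243.1] [83.2 44.4] 32.9 mean [ 494.8 -241. ]
dish 0.73 [194.   0. 384. 170.] rect mm: [ 486. -112.] [57.  80.5] 56.7 mean [ 489.6 -112.2]
```

View pics/wd.png

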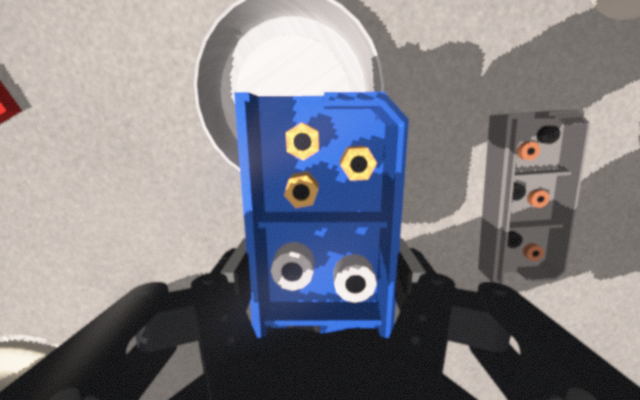

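The nuts are still in place: brass at (302,141), (358,163) and (301,190), with the gap at upper left over the dish (290,85). Next I roll the tray towards its +y wall.

```bash
python3 -m handwheel '0 0 0 -2 0 0;0 0 0 -6 0 0;0 0 0 -11 0 0;0 0 0 -16 0 0;0 0 0 -21 0 0;0 0 0 -25 0 0;0 0 0 -28 0 0;0 0 0 -30 0 0'
python3 - <<'E'
from h import *
a=R.from_rotvec([-30,0,0],degrees=True)
for k in ([-33,-9,0],[-34,-18,0],[-33,-27,0],[-32,-36,0]):
    print(np.degrees((a.inv()*R.from_rotvec(k,degrees=True)).as_rotvec()).round(1))
E
```

```text
time: 11.2
tool_pos: [419.8, -169.4, 135.2]
ee_rot: [2.617, -0.001, 0.509]
ft_force: [-0.1, -0.9, -2.9]
grip_width: 64.2
grasp_force: 88.8
[-3.1 -8.6 -2.3]
[ -4.2 -17.1  -4.6]
[ -3.5 -25.7  -6.9]
[ -3.  -34.3  -9.2]
```

```bash
python3 -m handwheel '0 0 0 0 0 0;0 0 0 0 0 0;0 -1 1 -1 -3 -1;0 -2 4 -3 -8 -2;0 -4 8 -4 -13 -3.5;0 -6 12 -4 -19 -5;0 -8 15 -3.5 -26 -7;0 -10 17 -3 -31 -8.3' >/dev/null
python3 -m handwheel '0 0 0 0 -3 -1;0 0 0 0 -3 -1;0 0 0 0 -3 -1;0 0 0 0 -3 -1;0 0 0 0 -3 -1;0 0 0 0 -3 -1;0 0 0 0 -3 -1;0 0 0 0 -3 -1'
python3 - <<'E'
from h import *
c=cal("wrist"); im=manip.camera("wrist"); im2=manip.camera("side")
for n in ("wrist","side"):
    for d in manip.recognise("brass1",n)[:4]: print(n,round(d["score"],2),np.round(d["rect"]), back([(d["rect"][0]+d["rect"][2])/2,(d["rect"][1]+d["rect"][3])/2],10,n)[0].round())
cv2.imwrite("pics/tip.png",np.vstack([cv2.resize(im[:,:],(480,300)),cv2.resize(im2[100:250,230:470],(480,300))]))
E
```

```text
time: 12.8
tool_pos: [419.6, -171.2, 115.9]
ee_rot: [2.505, 0.586, 0.308]
ft_force: [0.6, 0.6, -2.0]
grip_width: 64.8
grasp_force: 88.9
side 0.47 [337. 127. 392. 171.] [ 466. -347.   10.]
```

View pics/tip.png

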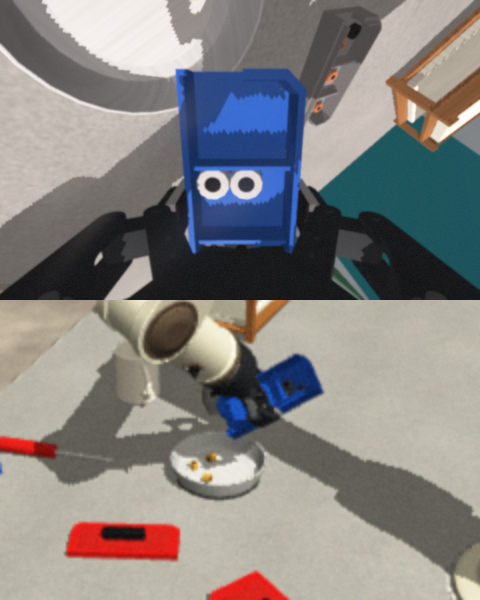

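All three brass nuts lie in the dish at about (195,465), (212,457) and (207,478). Their bay is empty, and the collars at (212,184) and (246,184) and the steel nuts stayed in. Next I work out the rotation back to level and fit the base pose from the pictures I have.

```bash
cat > fit.py <<'E'
from h import *
from scipy.optimize import minimize
def poly(L,W,c): 
    a,b=L/2,W/2; return np.array([[a,b],[-a,b],[-a,-b+c],[-a+c,-b],[a-c,-b],[a,-b+c]])
def model(kind):
    o=poly(156,66,10); r=poly(149,59,8)
    def at(p,z): return np.c_[p,np.full(len(p),z)]
    if kind=="lid": return [np.vstack([at(o,0),at(o,11)])]
    return [np.vstack([at(o,0),at(o,28)]),np.vstack([at(r,28),at(r,35)])]
S=8
def render(kind,pose,z0,c,Rt=None):
    m=np.zeros((400,640),np.uint8)
    x,y,yaw=pose
    for P in model(kind):
        w=R.from_euler("z",yaw,degrees=True).apply(P)+[x,y,z0] if Rt is None else Rt(P,pose)
        uv=proj(w,None,c); h=cv2.convexHull(uv.astype(np.float32))
        cv2.fillPoly(m,[np.round((h)*16).astype(np.int32)],255,cv2.LINE_AA,4)
    return m/255.
def fit(kind,mask,c,pose0,z0=0,roi=None,Rt=None):
    M=cv2.GaussianBlur(mask.astype(np.float32),(0,0),1.0)
    def f(p):
        d=cv2.GaussianBlur(render(kind,p,z0,c,Rt).astype(np.float32),(0,0),1.0)-M
        if roi is not None: d=d[roi]
        return (d**2).sum()
    p=np.array(pose0,float)
    for s in (6,2):
        sim=np.vstack([p]+[p+np.eye(3)[i]*[s,s,s][i] for i in range(3)])
        p=minimize(f,p,method="Nelder-Mead",options=dict(initial_simplex=sim,xatol=.05,fatol=.01,maxiter=300)).x
    return p.round(2),round(f(p)/M.sum(),3)
def load(n):
    z=np.load(f"pics/{n}.npz"); return cv2.imread(f"pics/{n}.png"),(z["K"],z["r"],z["t"])
def grab(im,m0,it=4):
    k=np.full(m0.shape,cv2.GC_BGD,np.uint8); m0=m0.astype(np.uint8)
    k[cv2.dilate(m0,np.ones((9,9)))>0]=cv2.GC_PR_BGD; k[m0>0]=cv2.GC_PR_FGD; k[cv2.erode(m0,np.ones((7,7)))>0]=cv2.GC_FGD
    cv2.grabCut(im,k,None,np.zeros((1,65)),np.zeros((1,65)),it,cv2.GC_INIT_WITH_MASK); return ((k==1)|(k==3)).astype(np.uint8)
E
python3 - <<'E'
from fit import *
im,c=load("wb"); m=np.load("pics/wb_base.npy"); print("base wb net",fit("tray",m,c,(506,-341,33))); print(" grab",fit("tray",grab(im,m),c,(506,-341,33)))
im,c=load("wd"); m=render("tray",(506,-341,33),0,c)>.5; g=grab(im,m); print("base wd grab",fit("tray",g,c,(506,-341,33)))
b=cv2.cvtColor(im,cv2.COLOR_BGR2HSV); 
im,c=load("wt2"); m=np.load("pics/wt2_tray.npy") ; print("tray wt2 net",fit("tray",m,c,(470,387,29)))
h=cv2.cvtColor(im,cv2.COLOR_BGR2HSV); k=cv2.inRange(h,(100,100,30),(130,255,255)); r=np.zeros_like(k); r[95:295,265:375]=1; k=cv2.morphologyEx((k>0).astype(np.uint8)*r,cv2.MORPH_CLOSE,np.ones((15,15))); print(" hsv",fit("tray",k,c,(470,387,29)))
for n in("wl",):
    im,c=load(n)
    h=cv2.cvtColor(im,cv2.COLOR_BGR2HSV); k=cv2.inRange(h,(0,130,60),(8,255,255))|cv2.inRange(h,(172,130,60),(180,255,255)); r=np.zeros_like(k); r[50:205,230:310]=1; k=cv2.morphologyEx((k>0).astype(np.uint8)*r,cv2.MORPH_CLOSE,np.ones((25,25))); print("lid",fit("lid",k,c,(549,100,18)))
s=manip.state(); print(s["tool_pos"],R.from_euler("xyz",s["ee_rot"]).as_matrix().round(3).tolist())
t=R.from_euler("xyz",s["ee_rot"]); l=R.from_euler("xyz",[np.pi,0,np.radians(28.9)])
print("to level",np.degrees((t.inv()*l).as_rotvec()).round(1), "world up 30 in tool",t.inv().apply([0,0,30]).round(1))
E
```

```text
base wb net (array([ 507.08, -341.3 ,   32.94]), np.float32(0.012))
 grab (array([ 508.08, -340.91,   34.98]), np.float32(0.102))
base wd grab (array([ 506.34, -340.59,   32.82]), np.float32(0.024))
tray wt2 net (array([ 55.78, 211.  , 309.89]), np.float32(0.915))
 hsv (array([469.68, 387.49,  29.26]), np.float32(0.085))
lid (array([550.24, 100.15,  18.38]), np.float32(0.01))
[ 419.64457033 -171.01907525  115.58385753] [[0.793, 0.558, -0.244], [0.253, -0.666, -0.701], [-0.554, 0.495, -0.67]]
to level [32.  35.7  0.1] world up 30 in tool [-16.6  14.8 -20.1]
```

```bash
python3 -m handwheel '0 0 -1 2 2 0;-1 1 -2 6 6.5 0;-2 2 -4 11 12 0;-4 4 -6 16 18 0;-6 6 -8 21 23.5 0;-8 7.5 -10 26 29 0;-10 9 -12 30 33.5 0;-11 10 -13.5 32 35.7 0.1'
python3 -m handwheel '0 3 0 0 0 0;-1 10 0 0 0 0;-2 20 0 0 0 0;-3 32 0 0 0 0;-5 44 0 0 0 0;-6 53 0 0 0 0;-6 59 0 0 0 0;-6 61 0 0 0 0' 
python3 look.py we base,tray 15
python3 - <<'E'
from fit import *
im,c=load("we"); m=(render("tray",(506.4,-341,33),0,c)>.5); g=grab(im,m); print("base grab",fit("tray",g,c,(506.4,-341,33)))
cv2.imwrite("pics/we_d.png",np.hstack([im,cv2.cvtColor(g*255,cv2.COLOR_GRAY2BGR)])[:, :])
for tg in ("base","tray"):
  for d in manip.regions_of(tg,"wrist"):
    print(tg,d["score"],fit("tray",d["mask"],c,(506.4,-341,33)))
E
```

```text
time: 13.8
tool_pos: [418.5, -173.6, 136.2]
ee_rot: [-3.141, -0.001, 0.501]
ft_force: [0.1, -0.3, -2.9]
grip_width: 64.5
grasp_force: 88.9
time: 14.6
tool_pos: [444.4, -227.9, 135.5]
ee_rot: [-3.141, 0.0, 0.504]
ft_force: [-0.5, 0.0, -3.0]
grip_width: 64.2
grasp_force: 89.0
t 14.65 [ 444.3 -227.8  135.6] [-180.     0.    28.9] q [ 1.06  0.44 -0.78  2.    0.4   0.86 -1.  ]
base 0.89 [421. 105. 514. 279.] rect mm: [ 504.8 -345.2] [164.8  80.2] 32.9 mean [ 512.9 -340.6]
tray 0.57 [232.  93. 410. 337.] rect mm: [ 414.1 -244.4] [247.6 150.4] 29.0 mean [ 432.5 -235.3]
base grab (array([ 506.76, -339.81,   32.88]), np.float32(0.027))
base 0.89 (array([ 507.32, -341.  ,   33.05]), np.float32(0.037))
tray 0.57 (array([ 357.27, -275.66,  122.2 ]), np.float32(0.743))
```

Run:
```python
from fit import *
for n,tc in (("wd",(419.4,-172,135.3)),("we",(444.3,-227.8,135.6))):
    im,c=load(n); h=cv2.cvtColor(im,cv2.COLOR_BGR2HSV); k=(cv2.inRange(h,(100,90,20),(130,255,255))>0).astype(np.uint8); r=np.zeros_like(k); r[60:260,220:420]=1
    k=cv2.morphologyEx(k*r,cv2.MORPH_CLOSE,np.ones((45,45)))
    roi=np.zeros((400,640),bool); roi[70:225,330:420]=1; roi[125:225,215:330]=1
    for z0 in (tc[2]-1,tc[2]+1):
        p,e=fit("tray",k,c,(tc[0],tc[1],28.9),z0,roi); d=p[:2]-tc[:2]; a=np.radians(28.9)
        print(n,z0,p,e,"tray off along tool x,y:",round(d@[np.cos(a),np.sin(a)],2),round(d@[np.sin(a),-np.cos(a)],2))
    cv2.imwrite(f"pics/{n}_ov.png",cv2.addWeighted(im,.6,np.dstack([np.zeros_like(k),(render("tray",p,z0,c)*255).astype(np.uint8),k*255]),.4,0))
```

```text
wd 134.3 [ 417.9  -172.75   29.31] 0.002 tray off along tool x,y: -1.68 -0.07
wd 136.3 [ 417.83 -172.78   29.49] 0.009 tray off along tool x,y: -1.75 -0.08
we 134.6 [ 443.18 -228.64   29.08] 0.003 tray off along tool x,y: -1.39 0.19
we 136.6 [ 442.94 -229.32   29.68] 0.011 tray off along tool x,y: -1.93 0.67
```

```bash
python3 -m handwheel '0 4 0 0 0 0;0 14 2 0 0 -0.5;0.5 32 8 0 0 -1;1 56 18 0 0 -2;1 82 30 0 0 -3;1.5 106 44 0 0 -3.5;1.5 122 56 0 0 -4;1.6 128.7 62 0 0 -4' 
python3 -m handwheel '0 0 10 0 0 0;0 0 20 0 0 0;0 0 26 0 0 0;0 0 31 0 0 0;0 0 33 0 0 0;0 0 33 0 0 0;0 0 33 0 0 0;0 0 33 0 0 0' 
python3 look.py wp base,tray 38; python3 -c "
from h import *
for i in range(2):
  im=manip.camera('side')
s=manip.state();print(s['tool_pos'],np.degrees(s['ee_rot']),s['ft_force'])
im2=cv2.imread('pics/wp.png'); cv2.imwrite('pics/place.png',np.vstack([cv2.resize(im2,(480,300)),cv2.resize(im[90:190,300:460],(480,300),interpolation=cv2.INTER_CUBIC)]))"
```

```text
time: 15.65
tool_pos: [507.4, -341.6, 71.9]
ee_rot: [-3.141, 0.001, 0.573]
ft_force: [-1.2, 1.1, -2.5]
grip_width: 64.5
grasp_force: 88.8
time: 16.45
tool_pos: [507.9, -339.4, 41.1]
ee_rot: [3.141, 0.0, 0.575]
ft_force: [-0.2, 0.4, -2.8]
grip_width: 64.8
grasp_force: 88.9
t 16.5 [ 507.9 -339.4   41.1] [180.    0.   32.9] q [ 1.02  0.74 -0.64  1.77  0.58  0.83 -0.9 ]
tray 0.81 [234.  93. 409. 336.] rect mm: [ 517.1 -333.3] [136.5  83.1] 33.1 mean [ 526.6 -327.6]
[ 507.66561553 -339.29508649   40.80276216] [1.79995907e+02 2.27092516e-02 3.29276264e+01] [-0.80341215 -0.1423503  -2.32659693]
```

View pics/place.png

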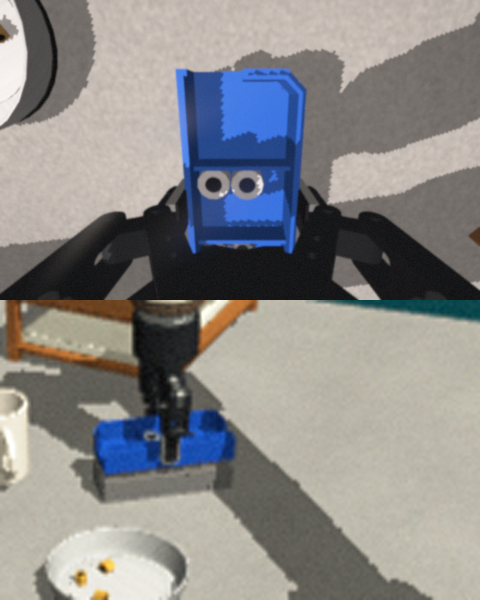

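The tray hovers squarely over the base, about 5 mm above its rim. I'll lower it carefully.

```bash
python3 -m handwheel '0 0 2 0 0 0;0 0 3 0 0 0;0 0 4 0 0 0;0 0 5 0 0 0;0 0 6 0 0 0;0 0 7 0 0 0;0 0 7.5 0 0 0;0 0 7.5 0 0 0'
```

```text
time: 17.5
tool_pos: [507.6, -339.2, 33.1]
ee_rot: [-3.141, 0.0, 0.575]
ft_force: [-0.3, 0.0, -2.1]
grip_width: 64.3
grasp_force: 88.9
```

No contact force below the rim height, so the skirt is going over the rim.

```bash
python3 -m handwheel '0 0 1 0 0 0;0 0 2 0 0 0;0 0 3 0 0 0;0 0 3.5 0 0 0;0 0 4 0 0 0;0 0 4.5 0 0 0;0 0 4.5 0 0 0;0 0 4.5 0 0 0'
```

```text
time: 18.3
tool_pos: [507.8, -339.3, 29.0]
ee_rot: [3.141, 0.0, 0.575]
ft_force: [-1.2, 0.5, 1.3]
grip_width: 64.3
grasp_force: 89.3
```

```bash
python3 -m handwheel '0 0 0.5 0 0 0;0 0 1 0 0 0;0 0 1 0 0 0;0 0 1 0 0 0;0 0 1 0 0 0;0 0 1 0 0 0;0 0 1 0 0 0;0 0 1 0 0 0'
python3 -m handwheel '0 0 0 0 0 0;0 0 0 0 0 0;0 0 0 0 0 0;0 0 0 0 0 0;0 0 0 0 0 0;0 0 0 0 0 0;0 0 0 0 0 0;0 0 0 0 0 0' 100
python3 -m handwheel '0 0 -3 0 0 0;0 0 -10 0 0 0;0 0 -20 0 0 0;0 0 -35 0 0 0;0 0 -55 0 0 0;0 0 -80 0 0 0;0 0 -105 0 0 0;0 0 -125 0 0 0'
python3 look.py wr tray 56
python3 - <<'E'
from fit import *
im,c=load("wr"); h=cv2.cvtColor(im,cv2.COLOR_BGR2HSV); k=(cv2.inRange(h,(100,90,20),(130,255,255))>0).astype(np.uint8); r=np.zeros_like(k); r[60:330,220:420]=1
k=cv2.morphologyEx(k*r,cv2.MORPH_CLOSE,np.ones((25,25))); print("tray on base",fit("tray",k,c,(506.7,-340.6,32.9),28))
E
```

```text
time: 19.1
tool_pos: [507.9, -339.4, 28.9]
ee_rot: [3.141, 0.001, 0.575]
ft_force: [-2.6, 0.5, 8.3]
grip_width: 64.6
grasp_force: 90.3
time: 19.9
tool_pos: [507.6, -339.2, 27.6]
ee_rot: [-3.141, 0.0, 0.575]
ft_force: [-0.8, -0.3, 0.9]
grip_width: 85.6
grasp_force: 0.0
time: 20.7
tool_pos: [508.5, -339.4, 155.7]
ee_rot: [3.139, -0.0, 0.575]
ft_force: [-0.1, -0.6, -0.7]
grip_width: 85.3
grasp_force: 0.0
t 20.75 [ 510.3 -340.2  159. ] [ 1.796e+02 -1.000e-01  3.300e+01] q [ 1.08  0.59 -0.74  1.71  0.46  1.02 -0.81]
tray 0.71 [280. 107. 366. 286.] rect mm: [ 506.6 -340.4] [158.5  68.1] 32.7 mean [ 515.3 -335.7]
tray on base (array([ 507.09, -339.98,   33.  ]), np.float32(0.029))
```

View pics/wr.png

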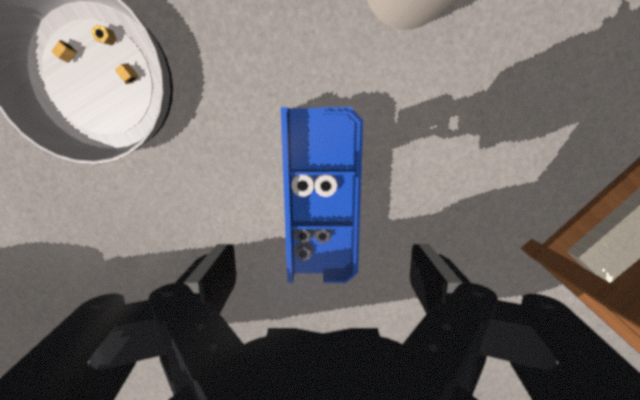

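The tray is seated at (280-366, 107-286), with the collars and steel nuts in it and three brass nuts in the dish at (64,50), (103,33) and (125,72). Now I go to the smaller red lid.

```bash
python3 -m handwheel '27 -34 0 0 0 0;54 -68 0 0 0 2;81 -103 0 0 0 4;108 -137 0 0 0 6;135 -171 0 0 0 8;163 -206 0 0 0 10;190 -240 0 0 0 12;217 -275 0 0 0 14.5'>/dev/null
python3 - <<'E'
from h import *
s=manip.state(); t=R.from_euler("xyz",s["ee_rot"]); print(s["tool_pos"],np.degrees(s["ee_rot"]),t.inv().apply(np.array([550,100,131])-s["tool_pos"]).round(1))
E
```

```text
[540.08471184  11.08224743 152.78480961] [1.79977580e+02 2.15751828e-02 1.83279868e+01] [ 37.4 -81.3  21.7]
```

```bash
python3 -m handwheel '14 -30 5 0 0 0;25 -54 11 0 0 0;32 -70 16 0 0 0;36 -79 20 0 0 0;37.5 -82 21.5 0 0 0;37.5 -82 21.5 0 0 0;37.5 -82 21.5 0 0 0;37.5 -82 21.5 0 0 0'
python3 look.py wk lid 11
python3 - <<'E'
from fit import *
im,c=load("wk"); h=cv2.cvtColor(im,cv2.COLOR_BGR2HSV); k=cv2.inRange(h,(0,130,40),(8,255,255))|cv2.inRange(h,(172,130,40),(180,255,255)); n,l,st,ct=cv2.connectedComponentsWithStats(k)
i=[j for j in range(1,n) if st[j,4]>1500]; print([(st[j].tolist()) for j in i])
u=proj([[550,100,11]],None,c)[0]; j=min(i,key=lambda j:np.hypot(*(ct[j]-u)))
m=cv2.morphologyEx((l==j).astype(np.uint8),cv2.MORPH_CLOSE,np.ones((31,31))); p=fit("lid",m,c,(550,100,18.3)); print("lid",p)
# rib
g=((m>0)&(k==0)).astype(np.uint8); g=cv2.morphologyEx(g,cv2.MORPH_OPEN,np.ones((5,5))); w=back(np.argwhere(g)[:,::-1].astype(float),27,None,c)[:,:2].astype(np.float32); print("rib",cv2.minAreaRect(w))
cv2.imwrite("pics/wk_c.png",cv2.resize(im[90:310,220:430],(630,600)))
s=manip.state(); print(s["tool_pos"],np.degrees(s["ee_rot"]))
E
```

```text
time: 22.4
tool_pos: [550.2, 97.8, 131.2]
ee_rot: [3.141, 0.0, 0.32]
ft_force: [0.7, -0.4, -0.9]
grip_width: 85.5
grasp_force: 0.0
t 22.45 [550.2  97.9 131.2] [180.    0.   18.3] q [ 0.35  0.54 -0.74  1.86  0.45  0.92 -1.85]
lid 0.77 [117. 310. 251. 400.] rect mm: [315.9 190.9] [ 57.9 179.2] 57.3 mean [296.4 205.3]
lid 0.67 [281. 108. 358. 272.] rect mm: [550.  100.5] [155.9  66. ] 18.2 mean [555.1 102.6]
lid 0.61 [ 2.  0.  7. 10.] rect mm: [617.5 384.3] [8.2 6. ] 2.1 mean [617.7 384.9]
[[282, 105, 76, 164, 10647]]
lid (array([549.92, 100.11,  18.13]), np.float32(0.008))
rib ((551.5758056640625, 100.88450622558594), (57.702919006347656, 11.25257682800293), 18.518718719482422)
[550.19549999  98.15790052 131.25546872] [1.79973151e+02 1.68041510e-02 1.83405457e+01]
```

View pics/wk_c.png

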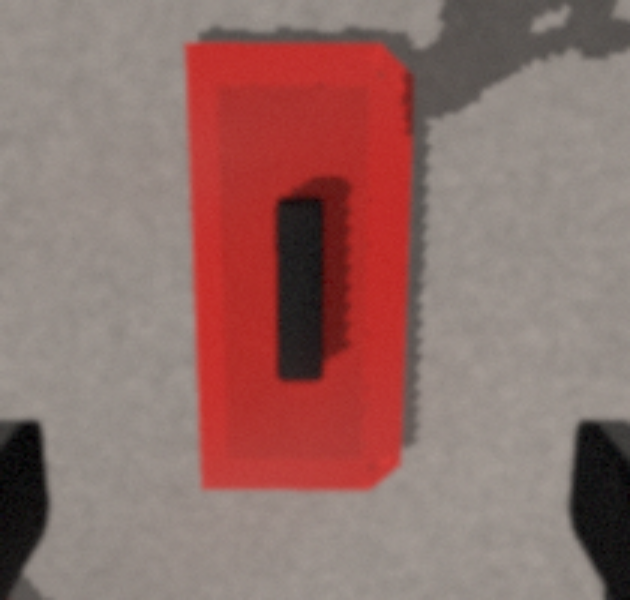

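The crop confirms it: the small red lid with a black rib, cut corners on the right at (400,60) and (390,475). I'll grip the rib.

```bash
python3 -m handwheel '0.5 -2 20 0 0 0;0.5 -2 50 0 0 0;0.5 -2 80 0 0 0;0.5 -2 100 0 0 0;0.5 -2 110 0 0 0;0.5 -2 115 0 0 0;0.5 -2 117.5 0 0 0;0.5 -2 117.5 0 0 0' 50 60
python3 -m handwheel '0 0 0 0 0 0;0 0 0 0 0 0;0 0 0 0 0 0;0 0 0 0 0 0;0 0 0 0 0 0;0 0 0 0 0 0;0 0 0 0 0 0;0 0 0 0 0 0' 0 60
python3 -m handwheel '0 0 -3 0 0 0;0 0 -10 0 0 0;0 0 -22 0 0 0;0 0 -38 0 0 0;0 0 -58 0 0 0;0 0 -80 0 0 0;0 0 -105 0 0 0;0 0 -125 0 0 0'
python3 look.py wh lid 11
```

```text
time: 23.3
tool_pos: [550.4, 101.4, 14.2]
ee_rot: [3.141, -0.001, 0.322]
ft_force: [-0.5, 0.1, 0.7]
grip_width: 42.7
grasp_force: 0.0
time: 24.1
tool_pos: [550.5, 101.3, 14.6]
ee_rot: [3.141, -0.001, 0.321]
ft_force: [-1.2, -1.1, 6.7]
grip_width: 12.0
grasp_force: 59.9
time: 24.9
tool_pos: [550.3, 101.7, 141.3]
ee_rot: [3.141, -0.002, 0.322]
ft_force: [0.1, 0.6, -2.0]
grip_width: 12.5
grasp_force: 59.0
t 24.95 [552.2 102.3 144.3] [179.9  -0.3  18.5] q [ 0.36  0.52 -0.76  1.85  0.44  0.94 -1.85]
lid 0.89 [ 0.  0. 28. 14.] rect mm: [618.1 389.8] [10.8 24.5] 18.5 mean [619.2 390.3]
lid 0.68 [198. 317. 221. 338.] rect mm: [366.3 172.4] [11.3 35. ] 54.3 mean [367.  171.6]
lid 0.57 [257.  99. 393. 337.] rect mm: [515.1  89.3] [247.  125.9] 18.3 mean [551.4 102.4]
```

```bash
python3 -m handwheel '-3.5 8 0 0 0 0;-11 24 0 0 0 0;-22 49 0 0 0 0;-34 77 0 0 0 0;-47 105 0 0 0 0;-61 138 0 0 0 0;-76 170 0 0 0 0;-90 203 0 0 0 0' >/dev/null
python3 -m handwheel '-14 32 0 0 0 0;-29 65 0 0 0 -2;-43 97 0 0 0 -4;-57 126 0 0 0 -7;-68 154 0 0 0 -10;-79 178 0 0 0 -13;-86 194 0 0 0 -14.6;-90 202.5 0 0 0 -14.6' >/dev/null
python3 -m handwheel '0 0 5 0 0 0;0 0 10 0 0 0;0 0 15 0 0 0;0 0 15 0 0 0;0 0 15 0 0 0;0 0 15 0 0 0;0 0 15 0 0 0;0 0 15 0 0 0'
python3 look.py ws lid 110
python3 - <<'E'
from fit import *
im,c=load("ws"); s=manip.state(); tc=np.array(s["tool_pos"]); yaw=np.degrees(s["ee_rot"][2]); print(tc.round(1),np.degrees(s["ee_rot"]).round(2))
h=cv2.cvtColor(im,cv2.COLOR_BGR2HSV); k=((cv2.inRange(h,(0,130,30),(8,255,255))|cv2.inRange(h,(172,130,30),(180,255,255)))>0).astype(np.uint8); r=np.zeros_like(k); r[70:330,240:410]=1
k=cv2.morphologyEx(k*r,cv2.MORPH_CLOSE,np.ones((41,41))); roi=np.zeros((400,640),bool); roi[70:225,230:420]=1
for dz in (13,14.5):
    p,e=fit("lid",k,c,(tc[0],tc[1],yaw),tc[2]-dz,roi); d=p[:2]-tc[:2]; a=np.radians(yaw)
    print(p,e,"off tool x,y",round(d@[np.cos(a),np.sin(a)],2),round(d@[np.sin(a),-np.cos(a)],2))
E
```

```text
time: 27.4
tool_pos: [507.4, -340.4, 123.9]
ee_rot: [3.141, 0.0, 0.577]
ft_force: [0.9, -0.0, 0.1]
grip_width: 12.2
grasp_force: 59.0
t 27.45 [ 507.3 -340.4  123.9] [180.   0.  33.] q [ 1.07  0.63 -0.72  1.73  0.49  0.97 -0.84]
[ 507.3 -340.4  123.8] [1.7999e+02 2.0000e-02 3.3020e+01]
[ 506.19 -341.45   33.12] 0.007 off tool x,y -1.44 0.27
[ 506.48 -341.31   33.24] 0.003 off tool x,y -1.12 0.31
```

```bash
python3 -m handwheel '0.6 -0.8 6 0 0 0;0.6 -0.8 14 0 0 0;0.6 -0.8 23 0 0 0;0.6 -0.8 32 0 0 0;0.6 -0.8 38 0 0 0;0.6 -0.8 42 0 0 0;0.6 -0.8 43 0 0 0;0.6 -0.8 43 0 0 0'
python3 -m handwheel '0 0 1 0 0 0;0 0 2 0 0 0;0 0 3 0 0 0;0 0 4 0 0 0;0 0 5 0 0 0;0 0 6 0 0 0;0 0 6 0 0 0;0 0 6 0 0 0'
```

```text
time: 28.3
tool_pos: [507.4, -339.3, 80.6]
ee_rot: [-3.141, 0.0, 0.577]
ft_force: [-0.5, 0.9, -1.2]
grip_width: 12.1
grasp_force: 59.0
time: 29.1
tool_pos: [507.3, -339.3, 74.6]
ee_rot: [-3.141, 0.0, 0.576]
ft_force: [1.9, 0.6, -0.7]
grip_width: 12.0
grasp_force: 59.0
```

```bash
python3 -m handwheel '0 0 1 0 0 0;0 0 2 0 0 0;0 0 3 0 0 0;0 0 3.5 0 0 0;0 0 4 0 0 0;0 0 4.5 0 0 0;0 0 5 0 0 0;0 0 5 0 0 0'
```

```text
time: 29.9
tool_pos: [507.6, -339.5, 70.6]
ee_rot: [3.141, 0.001, 0.577]
ft_force: [-2.0, 1.0, 6.5]
grip_width: 12.4
grasp_force: 59.9
```

```bash
python3 -m handwheel '0 0 0 0 0 0;0 0 0 0 0 0;0 0 0 0 0 0;0 0 0 0 0 0;0 0 0 0 0 0;0 0 0 0 0 0;0 0 0 0 0 0;0 0 0 0 0 0' 60
python3 -m handwheel '0 0 -3 0 0 0;0 0 -10 0 0 0;0 0 -20 0 0 0;0 0 -35 0 0 0;0 0 -55 0 0 0;0 0 -80 0 0 0;0 0 -105 0 0 0;0 0 -125 0 0 0'
python3 -m handwheel '-5 0 0 0 0 0;-15 0 0 0 0 0;-30 0 0 0 0 0;-45 0 0 0 0 0;-55 0 0 0 0 0;-60 0 0 0 0 0;-60 0 0 0 0 0;-60 0 0 0 0 0'
python3 look.py wf lid 67
python3 - <<'E'
from fit import *
im=manip.camera("side"); im2,c=load("wf")
h=cv2.cvtColor(im2,cv2.COLOR_BGR2HSV); k=((cv2.inRange(h,(0,130,30),(8,255,255))|cv2.inRange(h,(172,130,30),(180,255,255)))>0).astype(np.uint8)
u=proj([[506.5,-340,67]],None,c)[0].astype(int); r=np.zeros_like(k); r[max(0,u[1]-150):u[1]+150,u[0]-80:u[0]+80]=1
k=cv2.morphologyEx(k*r,cv2.MORPH_CLOSE,np.ones((31,31)))
for z in (56,63): print(z,fit("lid",k,c,(506.5,-340,33),z))
cv2.imwrite("pics/fin.png",np.vstack([cv2.resize(im2,(480,300)),cv2.resize(im[90:190,300:460],(480,300),interpolation=cv2.INTER_CUBIC)]))
E
```

```text
time: 30.7
tool_pos: [507.3, -339.3, 69.6]
ee_rot: [-3.141, 0.0, 0.577]
ft_force: [-0.2, -1.1, 0.4]
grip_width: 51.4
grasp_force: 0.0
time: 31.5
tool_pos: [508.1, -339.4, 197.7]
ee_rot: [3.139, -0.001, 0.577]
ft_force: [-0.6, 0.5, -1.0]
grip_width: 50.9
grasp_force: 0.0
time: 32.3
tool_pos: [457.3, -371.8, 194.7]
ee_rot: [-3.141, -0.0, 0.577]
ft_force: [0.1, 0.3, -0.2]
grip_width: 51.3
grasp_force: 0.0
t 32.35 [ 457.6 -371.5  194.8] [-180.    -0.    33.1] q [ 1.22  0.51 -0.78  1.74  0.4   1.06 -0.69]
lid 0.62 [284.  34. 366. 214.] rect mm: [ 506.1 -340.3] [155.9  66.1] 33.0 mean [ 511.1 -336.6]
56 (array([ 506.94, -340.22,   33.  ]), np.float32(0.007))
63 (array([ 505.43, -341.18,   32.93]), np.float32(0.04))
```

View pics/fin.png

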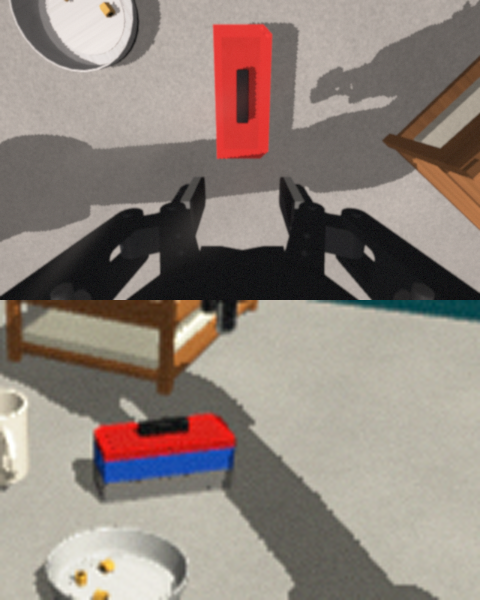

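The picture shows the stack flush and level: grey, blue and red at about (165,460). The three brass nuts are in the dish, and the gripper is clear.

```bash
python3 -c "
from bench import manip
print(manip.sign_off())"
```

```text
the job is handed in; nothing more can be done
None
```

The job is handed in at about 32 s: the three brass nuts were tipped into the dish, the blue tray sits on the grey tray with its collars and steel nuts still in it, and the red lid is seated on top.

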